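Lock the pine block down in its drilling jig

ROBOT

A 6-joint arm with a two-finger parallel gripper is mounted at the origin on the work surface. World frame = base frame: x ahead of the robot, y to its left, z up, the work surface at z = 0. Lengths are in m, angles in rad, forces in N, time in s.
With the tool pointing down it reaches from about 0.225 to 0.875 m from the base axis. Payload 3.4 kg.
Tool frame: the origin (TCP) lies at the very end of the fingers, on their centre line; the grasp point (between the pads) lies 19 mm behind it; z points along the fingers, y is the direction in which the jaws open and shut (so a half turn about z gives the same grasp; the last joint's range is limited). The gripper opens to 85 mm and grips with 20 to 120 N. Pads are 22 mm wide; open, the fingers measure 114 mm over their backs; the gripper's body (76 mm by 85 mm) begins 54 mm behind the grasp point. The pads swing forward as they close: fully open they stand 13 mm farther back than shut.
Start: joints at [0.991, 0.276, 1.505, -0, 1.361, -0.121], TCP at [0.255, 0.516, 0.231] pointing down, gripper open.
Joint ranges: [-2.89, 2.89], [-0.75, 2.08], [0.22, 2.7], [-1.18, 4.32], [0.11, 2.71], [-2.7, 2.7]. Speed limits (rad/s): [2.57, 2.57, 3.14, 3.14, 3.14, 3.14].

INTERFACE

Orientations are given as a unit quaternion [w, x, y, z].
In Python, from rig import manip, viewer, job gives the robot as it stands.
- The arm moves only by the shell command python3 -m crank 'ROWS' [OPENING] [FORCE]. ROWS is JSON, a list of rows, each a list of 6 numbers: the shift along the tool's x, y, z in m, then the turn, a rotation vector about the tool's x, y, z in degrees. In form: [[dx, dy, dz, rx, ry, rz], ...]. A call has 1 to 20 rows; each row is the pose to reach, as a shift and turn from the pose measured when the call began, along the tool's axes at that moment; what a row does not reach only later rows make up. A row lasts 1/8 s, in which the tool goes at most 62.5 mm and 10.7 degrees, less where a joint would pass 70% of its speed; a pose out of reach is approached as far as the arm can. A call with a gripper value outside its range is refused whole. OPENING is the opening, from 0 (shut) to 1 (fully open), set as the call begins (- or left out, the last holds). The fingers move at their own pace and stop on an object; FORCE is the grip in N (left out, the last holds). Time passes only in rows, so rows that repeat a pose let the fingers close. It gives the time, the measured TCP pose, the force and the opening at its end, in the units of the state.
- manip.get_state(): the state, without advancing time (a new reading comes with each control period).
- viewer.get_image(name): name is "side" or "top"; returns a dict with "frame" (480x640x3 uint8, blue, green, red), "range_z" (480x640 float32, m along the optical axis (not along the pixel's ray), 0 where there is no reading), "intrinsics" (3x3 intrinsics, pixels), "D" ([k1, k2, p1, p2, k3] as OpenCV has them; the pictures are not rectified), "world_from_camera" (4x4, takes a point from camera to world coordinates). Camera axes: x right, y up, looking along -z (the intrinsics and any distortion apply to the point x, -y, -z); pixel columns grow to the right and rows downward; lengths in m; the calibration is good to about 2 mm. A picture is of the moment at which its call begins.
- job.sign_off(): hands the job in, once; it reports no verdict.
The state is a dict: "clock": time; "qpos": joint angles; "qd": joint speeds; "effort": joint torques, N m; "position": TCP position; "ee_rot": TCP orientation; "contact_force": force on the tool from outside, world axes, zero at the start; "moment": the same for the moment, N m; "width": finger opening in m.
Only numpy, scipy, OpenCV 4.12 (cv2) and the standard library are available. Lean on these libraries where they do the work, as an engineer would, in place of code of your own. Each camera call takes 0.05 s, during which the arm holds its last target. There are 200 camera calls.

TASK

Clamp the pine block in its drilling jig: swing the red clamp handle all the way down, past its dead point, so that it locks and the pad holds the block in its nest, then let go. Leave the blue-handled clamp open, as it is.

Things in the scene. Friction and masses are not known exactly. Their poses are not given: they have to be found in the camera images.
- red_handle (a joint): Hinge of the red clamp handle, rad. 0 = open, handle 0.95 rad above level; grows as it swings down; 1.0 = end stop, 0.05 below level. Starts at 0 to 0.1; friction (0.14 N m) keeps it where it is left. Arm and sprung pad come down with it: pad meets the block at 0.63, hardest push at 0.73 (about 5 N at red_grip), dead point 0.85; from 0.9 the clamp pulls itself to the stop and stays locked.
- red_grip (a point): On the red handle's axis, 115 mm from its hinge axis, which is level and 76 mm above the bench. Round red grip, 22 mm diameter, 58 to 153 mm from the hinge. Turns with the handle: x along it to the free end, y along the hinge, z square to it on the upper side (push towards -z). From above the handle points away from the block. The raised steel arm on the block's side stays below 190 mm.
- block: Pine block 70 x 50 x 30 mm with two dark drill marks, loose in the nest of a plywood jig (base 18 mm thick, dark fences 10 mm high, 2 mm play) under the red clamp's rubber pad. Origin: centre of its underside; x along its length, in line with the clamp; z up. The red handle's hinge is 137 mm from the origin along +x.
- blue_grip (a point): The same point, with the same axes, on the blue grip of a second, otherwise identical clamp and jig, which holds an aluminium block and stands open (its handle also at 0 to 0.1 rad). Not to be used: it must stay as it is.
Not all that is in view belongs to the job. Several things have the shape of the block; the one meant has the colours described above.

How it is judged:
At the end, for the whole second after the job is handed in: The red handle rests past its dead point against its stop (joint above 0.92), the block is pressed in its nest by the pad (more than 5 N), within 12 mm of where it started and flat within 6 degrees, and the blue handle is within 20 mm of where it stood (value of joint red_handle above 0.92 rad and velocity of joint red_handle below 0.1 rad/s and contact force between block and anything else above 5 N and distance of block from where it was at the start of the episode below 0.012 m and angle between block's own z axis and vertical below 0.1 rad and distance of blue_grip from where it was at the start of the episode below 0.02 m); the robot touches nothing.
It fails at once if the blue-handled clamp is moved by more than 20 mm at its grip (distance of blue_grip from where it was at the start of the episode above 0.02 m).
It also fails if it takes over 32 s, if anything falls off the work surface, if the arm or the gripper's body presses on something with over 40 N, if the wrist force passes 120 N, or if a joint passes its speed limit or range.

## Working session

There is one attempt and no reset: what is moved stays moved. The work goes in short steps, Python scripts to look and compute and a shell command to move; the robot and the scene stay as the last step left them, time stands still between calls to the robot, and variables do not carry over. Pictures are saved under pics/ and viewed, about 8 in all and at most 12, crops included, and the job is handed in when it is done.

```bash
mkdir -p pics; cat > h.py <<'E'
import numpy as np, cv2, pickle
from rig import manip, viewer, job
def snap(n,f):
    d=viewer.get_image(n); cv2.imwrite(f'pics/{f}.png',d['frame']); pickle.dump(d,open(f'{f}.pkl','wb')); return d
def load(f): return pickle.load(open(f'{f}.pkl','rb'))
def w(d,u,v,r=1):
    z=d['range_z'][v-r:v+r+1,u-r:u+r+1]; z=np.median(z[z>0])
    p=cv2.undistortPoints(np.array([[[u,v]]],float),d['intrinsics'],np.array(d['D'],float))[0,0]
    c=np.array([p[0]*z,-p[1]*z,-z,1]); return (d['world_from_camera']@c)[:3]
E
python3 - <<'E'
from h import *
snap('top','t0');snap('side','s0');print(manip.get_state())
E
```

```text
{'clock': 0.1, 'qpos': array([ 9.91004241e-01,  2.76558234e-01,  1.50601152e+00, -2.01603319e-05,
        1.36068826e+00, -1.20973025e-01]), 'qd': array([-0.00103013, -0.00034829, -0.00170536, -0.00099982,  0.0007323 ,
        0.00099396]), 'effort': array([ 1.85980876e-03, -4.17700839e+01, -2.46406478e+01, -1.95171401e-04,
        5.81276690e-03,  1.28504874e-05]), 'position': array([0.25440125, 0.51513906, 0.23050911]), 'ee_rot': array([-2.76565400e-04,  2.27400429e-01,  9.73800981e-01, -7.85470685e-04]), 'contact_force': array([-0.29500189,  0.49358575,  0.60384329]), 'moment': array([-0.04454158, -0.00701028, -0.06041447]), 'width': 0.08525293745380573}
```

View pics/t0.png

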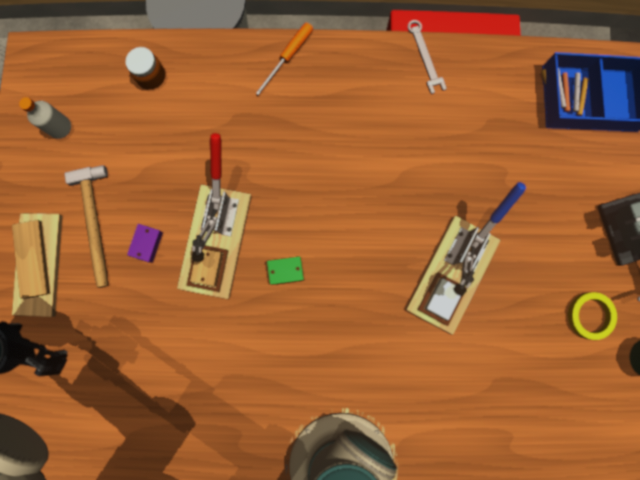

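View pics/s0.png

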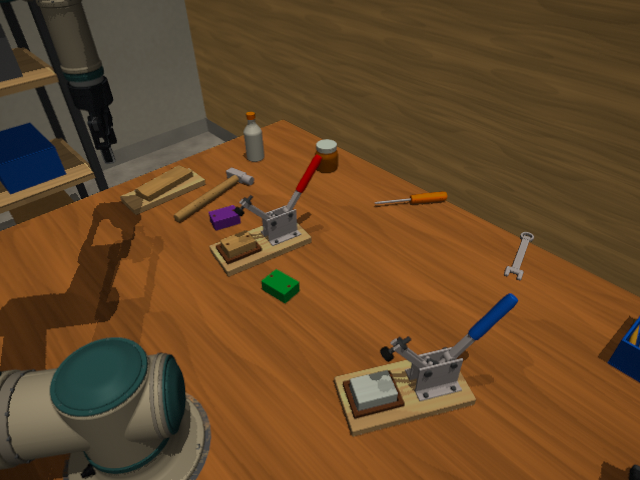

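Top view candidates: the pine block in the nest at (206,268) under the red clamp, whose grip is at (216,155). Look-alikes are the purple block (145,243), the green block (285,270), the aluminium block (444,297) under the blue clamp, whose grip is at (510,200), and a plank at (30,258). I choose the red clamp at (216,155), check it in a crop and measure it.

```bash
python3 - <<'E'
from h import *
d=load('t0'); im=d['frame']
a=cv2.resize(im[120:310,150:290],None,fx=3.1,fy=3.1,interpolation=cv2.INTER_CUBIC)
s=load('s0'); b=cv2.resize(s['frame'][140:280,200:345],None,fx=2.4,fy=2.4,interpolation=cv2.INTER_CUBIC)
c=np.zeros((max(a.shape[0],b.shape[0]),a.shape[1]+b.shape[1],3),np.uint8);c[:a.shape[0],:a.shape[1]]=a;c[:b.shape[0],a.shape[1]:]=b
cv2.imwrite('pics/c0.png',c)
for n,d in (('top',d),('side',s)):
  f=d['frame'].astype(int); m=(f[...,2]>90)&(f[...,1]<45)&(f[...,0]<45)&(d['range_z']>0)
  k,l,st,ce=cv2.connectedComponentsWithStats(m.astype(np.uint8))
  for i in range(1,k):
    if st[i,4]<60: continue
    P=np.array([w(d,u,v,0) for v,u in np.argwhere(l==i)]); mu=np.median(P,0)
    P=P[np.linalg.norm(P-mu,axis=1)<.08]; ax=np.linalg.svd(P-P.mean(0))[2][0]
    t=(P-P.mean(0))@ax
    print(n,st[i],P.mean(0).round(4),ax.round(3),t.min().round(3),t.max().round(3))
d=load('t0')
for p in [(206,268),(195,262),(216,182),(180,288),(228,297),(201,187),(249,194)]: print(p,w(d,*p).round(4))
E
```

```text
top [ 390    9  130   26 2497] [ 1.2841 -0.4088 -0.5303] [ 0.011  1.    -0.002] -0.08 0.078
top [210 134  11  45 459] [0.5961 0.2464 0.1702] [-0.617  0.114 -0.779] -0.046 0.053
side [296 154  27  38 305] [0.594  0.2425 0.1664] [-0.612  0.114 -0.782] -0.047 0.051
(206, 268) [0.3967 0.2796 0.05  ]
(195, 262) [0.4085 0.3029 0.0488]
(216, 182) [0.559  0.253  0.1195]
(180, 288) [0.3558 0.3392 0.0186]
(228, 297) [0.3395 0.2381 0.0171]
(201, 187) [0.5709 0.3052 0.0183]
(249, 194) [0.5574 0.202  0.0182]
```

View pics/c0.png

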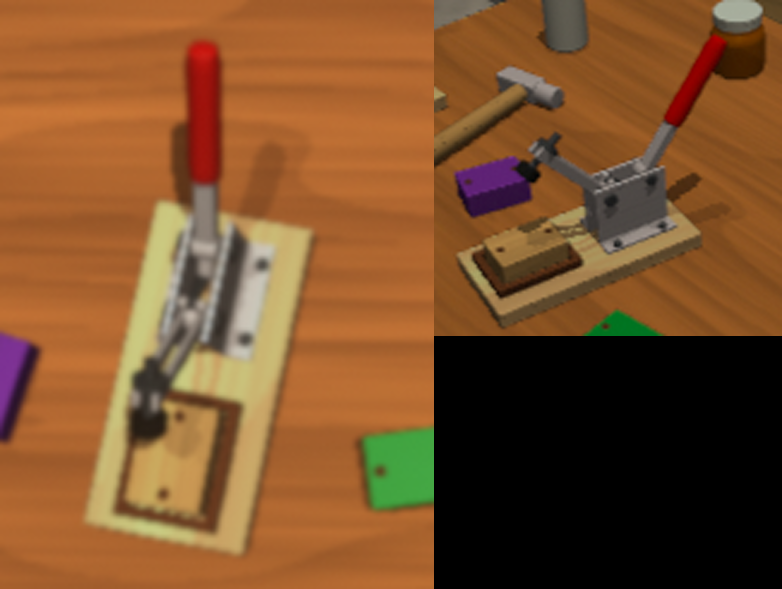

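The crop confirms the choice: pine block with two drill marks under the raised arm, and the red grip running from (203,50) to (203,180) in the crop. The hinge comes out at about (0.535, 0.255, 0.076), the plan direction at about -9.4°, and the joint at about 0.06. Next I shut the fingers and go just short of the handle's upper side, with the jaw axis along the hinge.

```bash
python3 -m crank '[[-0.05,-0.012,-0.01,0,0,-2],[-0.1,-0.025,-0.01,0,0,-4],[-0.15,-0.037,-0.01,0,0,-6],[-0.2,-0.05,-0.01,0,0,-8],[-0.25,-0.062,-0.01,0,0,-10],[-0.3,-0.074,-0.01,0,0,-12],[-0.35,-0.086,-0.01,0,0,-15],[-0.38,-0.094,-0.005,0,0,-17],[-0.4,-0.099,0,0,0,-17],[-0.4,-0.099,0,0,0,-17],[-0.4,-0.099,0,0,0,-17]]' 0 40
python3 - <<'E'
from h import *
snap('side','s1');d=load('s1')
cv2.imwrite('pics/c1.png',cv2.resize(d['frame'][40:290,180:400],None,fx=2.4,fy=2.4))
E
```

```text
clock: 1.48
position: [0.5682, 0.2501, 0.2306]
ee_rot: [-0.001, 0.081, 0.997, -0.0]
contact_force: [0.8, 0.0, 0.4]
width: -0.0003
```

View pics/c1.png

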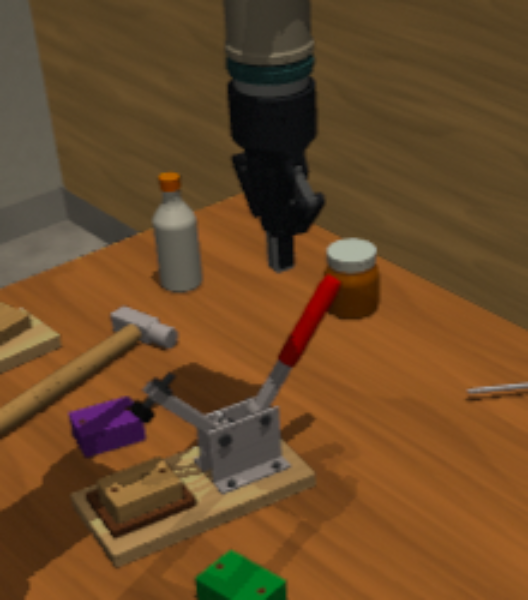

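The picture shows the shut fingertip (crop 282,265) above the inner side of the red handle (crop 320,310), lined up with it. Next I go down and push along the arc to about q=0.6.

```bash
python3 -m crank '[[0,0,0.02,0,0,0],[0,0,0.04,0,0,0],[-0.009,0,0.049,0,0,0],[-0.019,0,0.058,0,0,0],[-0.028,0,0.065,0,0,0],[-0.036,0,0.073,0,0,0],[-0.044,0,0.081,0,0,0],[-0.051,0,0.090,0,0,0],[-0.057,0,0.1,0,0,0],[-0.062,0,0.11,0,0,0],[-0.062,0,0.11,0,0,0]]'
python3 - <<'E'
from h import *
snap('side','s2');d=load('s2')
cv2.imwrite('pics/c2.png',cv2.resize(d['frame'][40:290,180:400],None,fx=2.4,fy=2.4))
E
```

```text
clock: 2.9
position: [0.6288, 0.2399, 0.1194]
ee_rot: [-0.002, 0.081, 0.997, -0.001]
contact_force: [0.3, -0.9, 1.2]
width: 0.0001
```

View pics/c2.png

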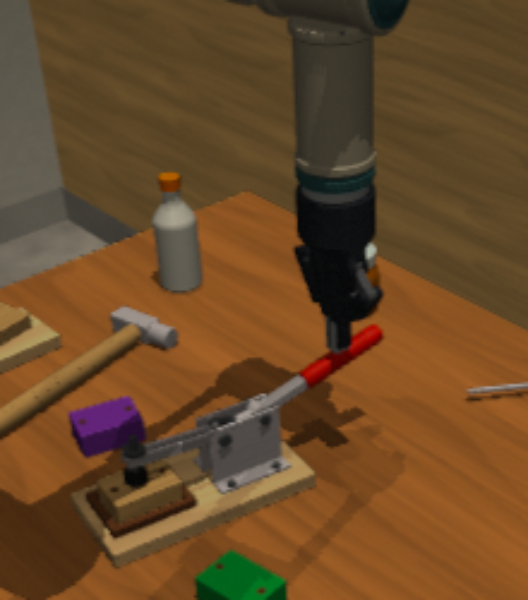

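The handle follows well: the tip sits on the middle of the grip (crop 340,350) and the pad is just above the block (135,480). I push on past the dead point.

```bash
python3 -m crank '[[-0.003,0,0.008,0,0,0],[-0.005,0,0.015,0,0,0],[-0.007,0,0.021,0,0,0],[-0.009,0,0.027,0,0,0],[-0.011,0,0.032,0,0,0],[-0.012,0,0.036,0,0,0],[-0.012,0,0.037,0,0,0],[-0.012,0,0.037,0,0,0]]'
```

```text
clock: 3.95
position: [0.6404, 0.2381, 0.0829]
ee_rot: [-0.002, 0.08, 0.997, -0.001]
contact_force: [-0.4, 0.2, 0.1]
width: 0.0003
```

No reaction force remains, which fits the clamp having snapped over to its stop. I lift straight off and look.

```bash
python3 -m crank '[[0,0,-0.03,0,0,0],[0,0,-0.08,0,0,0],[0,0,-0.13,0,0,0],[0,0,-0.15,0,0,0],[0,0,-0.15,0,0,0],[0,0,-0.15,0,0,0]]'
python3 - <<'E'
from h import *
snap('side','s3');snap('top','t3');d=load('s3')
cv2.imwrite('pics/c3.png',cv2.resize(d['frame'][110:290,180:400],None,fx=3,fy=3))
f=d['frame'].astype(int); m=(f[...,2]>90)&(f[...,1]<45)&(f[...,0]<45)&(d['range_z']>0)
P=np.array([w(d,u,v,0) for v,u in np.argwhere(m)]);mu=np.median(P,0);P=P[np.linalg.norm(P-mu,axis=1)<.08]
a=np.linalg.svd(P-P.mean(0))[2][0];a*=np.sign(a[0]);print(P.mean(0).round(4),a.round(3),'q',.95-np.arcsin(a[2]))
for n in ('t','s'):
  A,B=load(n+'0')['frame'],load(n+'3')['frame']; r=(slice(170,340),slice(400,530)) if n=='t' else (slice(285,440),slice(330,520))
  print(n,'blue region diff',cv2.absdiff(A[r],B[r]).max())
E
```

```text
clock: 4.7
position: [0.6401, 0.2381, 0.2315]
ee_rot: [-0.003, 0.08, 0.997, -0.001]
contact_force: [-0.3, 0.6, -0.2]
width: -0.0001
[0.6349 0.2343 0.0771] [ 0.981 -0.185 -0.062] q 1.0121990155011937
t blue region diff 3
s blue region diff 8
```

View pics/c3.png

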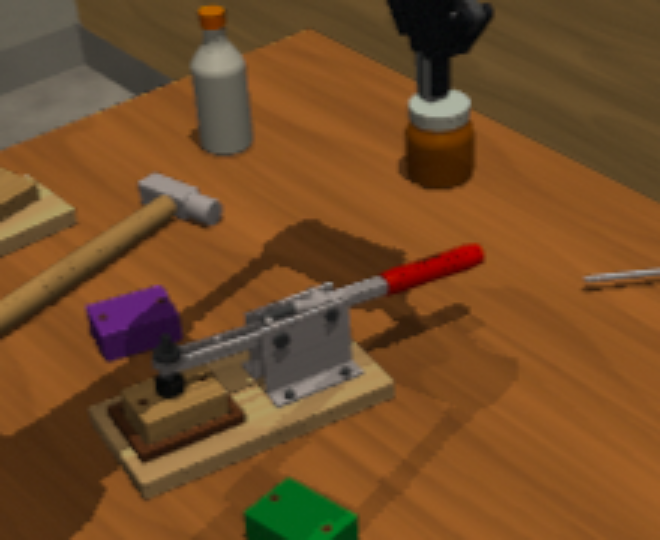

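The handle is at its stop (q≈1.0), the pad is on the block (crop 170,385), the block is flat in its nest, and the tool is clear. I hand the job in.

```bash
python3 -c "from rig import job;print(job.sign_off())"
```

```text
the job is handed in; nothing more can be done
None
```

The red clamp is locked and the job is handed in. I pushed the handle down along its arc with the shut fingertips, past the dead point to the stop, then lifted straight off to 0.23 m. The clock stood at 4.7 s after the last move.

- **Red handle:** measured from the side camera after I let go, it lies at about 1.01 rad, which is the end stop within measuring error. No push was left on the fingers at the bottom, so the clamp pulled itself over.
- **Block:** in the last picture the pad sits on it, and it looks flat and in its nest. I could not measure the pad's force or the block's exact shift.
- **Blue clamp:** its image regions in both cameras are unchanged from the start, apart from noise.

No check failed or disagreed.

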